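# Shut the slide-out stock bin past its spring plunger

## Robot

A 6-joint arm with a two-finger parallel gripper is mounted at the origin on the work surface. World frame = base frame: x ahead of the robot, y to its left, z up, the work surface at z = 0. Lengths are in mm, angles in rad, forces in N, time in s.
With the tool pointing down it reaches from about 400 to 925 mm from the base axis. Payload 12.5 kg.
Tool frame: the origin (TCP) lies between the finger pads; the fingertips stand 11 mm ahead of it and the grasp point (between the pads) lies 8 mm behind it (env.tip_extent is the distance from the TCP to the fingertips, in mm); x points along the fingers, z is the direction in which the jaws open and shut, and the axes are right-handed (so a half turn about x gives the same grasp; the last joint's range is limited). The gripper opens to 95 mm and grips with 3 to 60 N. Pads are 20 mm wide; open, the fingers measure 119 mm over their backs; the gripper's body (75 mm by 180 mm) begins 59 mm behind the grasp point.
Start: joints at [-1.33, 0.491, 1.559, -0, 1.092, -0.106], TCP at [212.454, -587.8, 225.661] pointing down, gripper open.
Joint ranges: [-3.1, 3.1], [-0.84, 2.19], [0.05, 2.79], [-1.13, 4.28], [0.06, 2.93], [-2.69, 2.69]. Speed limits (rad/s): [2.22, 2.22, 2.79, 3.14, 3.14, 3.14].

## Interface

Orientations are given as [roll, pitch, yaw] about the fixed x, y, z axes, in that order (R = Rz(yaw) Ry(pitch) Rx(roll)).
In Python, from cell import status, imaging, env gives the robot as it stands. The module is installed in compiled form; this text tells all that it offers.
- The arm moves only by the tool apply_moves, never from a script. Its argument "increments" is a list of rows, each a list of 5 numbers: the closure, from 0 (fully open) to 1 (shut), then the shift along the tool's x, y, z in mm, then the turn about the tool's x in degrees. A call has 1 to 10 rows; each row shifts and turns the commanded pose from where the row before left it, along the tool's axes as they then stand; what a row does not reach is not made up. A row lasts 1/10 s, in which the tool goes at most 50 mm and 8.59 degrees, less where a joint would pass 70% of its speed; a pose out of reach is approached as far as the arm can. A call with a gripper value outside its range is refused whole. The fingers move at their own pace and stop on an object; the grip force is fixed at half the most. Time passes only in rows, so rows that do not move let the fingers close. It gives the time, the measured TCP pose, the force and the opening at its end, in the units of the state.
- status.state(): the state, without advancing time (a new reading comes with each control period).
- imaging.read_camera(name): name is "scene" or "top" or "wrist"; returns a dict with "pixels" (480x640x3 uint8, red, green, blue), "fovy" (degrees; the focal length in pixels is half the picture's height over the tangent of half this angle, whatever the lens; pixels are square), "cx", "cy" (the principal point, pixels), "R" (3x3) and "t" (3): a world point X has camera coordinates R X + t. Camera axes: x right, y down, z forward; pixel columns grow to the right and rows downward; lengths in mm; the calibration is good to about 2 mm. A picture is of the moment at which its call begins. There is no depth.
- env.job_done(): hands the job in, once; it reports no verdict.
The state is a dict: "t": time; "joints": joint angles; "qvel": joint speeds; "tau": joint torques, N m; "eef_pos": TCP position; "tcp_rot": TCP orientation; "ft_force": force on the tool from outside, world axes, zero at the start; "moment": the same for the moment, N m; "opening": opening from 0.0 (shut) to 1.0 (fully open).
Only numpy, scipy, OpenCV 4.12 (cv2) and the standard library are available. Lean on these libraries where they do the work, as an engineer would, in place of code of your own. Each camera call takes 0.05 s, during which the arm holds its last target. There are 200 camera calls.

## Task

One of the three slide-out bins in the counter rack has been left pulled out, held there by the steel spring plunger that stands up through the hole in its side flange. Press that plunger down level with the flange with your fingertips, keep it down and push the bin in over it (the tab bent up just behind it is there to push on) until the bin is fully home and the plunger has sprung up again through the bin's front hole; then take your hand clear. Only press and push, without force: do not clamp the tab or lift anything, leave the other two bins shut, and leave the stock standing in the bins and the things on the counter where they are.

Things in the scene. Friction and masses are not known exactly. Their poses are not given: they have to be found in the camera images.
- bin_a (a joint): How far the task's bin is pulled out, m: about 0.100 at the start, locked out by the plunger; 0 fully home, against a back stop (0.5 mm past 0). It slides straight along +x of tab_a with about 2 N friction and only rests in its rails by its weight, 1.5 kg.
- plunger_a (a joint): How far the plunger is pressed, m: 0 up (9 mm above the flange), 0.009 level with the flange, 0.011 under it. Spring 4 N at first, 6.3 N at 0.009. Pressed under 5 mm it still locks the bin; from 6 mm the bin's hole rides over its chamfer at about 10 N of push, and the bin keeps it down until the front hole arrives.
- plunger_top_a (a point): Middle of the plunger's flat top. A plain steel pin, 24 mm diameter, chamfered to a 12 mm flat, fixed in the rack under the bin's right-hand flange (seen from the robot) and moving only up and down. x points the way the bin is pushed in (away from the robot), z up.
- tab_a (a point): Middle of the foot of the tab's push face, in the plane of the flange's top. The tab stands up from the bin's flange: 32 mm wide across the slide, 24 high, 3 thick; its face is 18 mm beyond the centre of the hole that the plunger is in. Moves with the bin; push it along +x, z up. A like tab 139 mm nearer the robot is not needed.
- bin_floor_a (a point): Centre of the inside floor of the task's bin; moves with the bin, x the way it is pushed in. A cream steel tray 300 x 98 x 65 mm (inside 296 x 94) with a flat flange 38 mm wide, 2 mm thick, along its right rim, top 90 mm above the table. The flange has two round 27.5 mm holes 100 mm apart: the plunger is in the rear one when the bin is out, in the front one when home.
- bin_b (a joint): How far one of the two other bins is pulled out, in m: 0, shut and locked by its own plunger; stays so. Same size as the task's bin; the three bins stand side by side 156 mm apart, in any order.
- bin_c (a joint): The same for the other of the two shut bins.
- bin_floor_b (a point): Centre of the inside floor of shut bin b, 25 mm above the table. Leave alone.
- bin_floor_c (a point): Centre of the inside floor of shut bin c, 25 mm above the table. Leave alone.
- coupling1_mid (a point): Centre of a white pipe coupling, 42 mm diameter, 46 mm high, standing in the task's bin; z is its axis. Stock: rides along.
- coupling2_mid (a point): Centre of a second coupling like it, in the task's bin. Stock: rides along.
- carton1_mid (a point): Centre of a small carton 50 x 60 x 60 mm standing in the task's bin. Stock: rides along.
- carton2_mid (a point): Centre of a carton 60 x 70 x 55 mm standing in a shut bin. Leave alone.
- jar_mid (a point): Centre of a closed jar, 60 mm diameter, 85 mm high, standing in the other shut bin (its top 110 mm above the table). Leave alone.
- spray_can_mid (a point): Centre of a spray can, 66 mm diameter, 190 mm high, standing on the counter left of the rack. Leave alone.
- tape_roll_mid (a point): Centre of a roll of tape, 100 mm diameter, 48 mm high, lying on the counter right of the rack. Leave alone.
- screwdriver: A screwdriver lying on the counter left of the rack; origin under the middle of it. Leave alone.
There are look-alikes about, which are no part of the job. What is shaped like the part that bears coupling1_mid but orange is not meant.

How it is judged (in metres and radians):
On the way, in this order (a step that is already met when the one before it is completed fails the run):
1. the fingers hold the plunger down near flange level while the bin is still out (value of joint plunger_a above 0.005 m and contact force between the fingers and plunger_a above 1.5 N and value of joint bin_a above 0.09 m), for 0.15 s.
2. the fingers push the bin and it has slid over the held-down plunger (value of joint plunger_a above 0.009 m and value of joint bin_a below 0.085 m and contact force between the fingers and bin_a above 0.5 N), for 0.05 s.
At the end, for the whole second after the job is handed in: The bin is home to within 4 mm and its plunger is up again in the front hole (within 2 mm of fully up); the other bins are shut, the bin's stock stands upright in it, and the other stock and the things on the counter are within 20 mm of where they were (value of joint each of bin_a, bin_b, bin_c below 0.004 m and value of joint plunger_a below 0.002 m and angle between each of coupling1_mid, coupling2_mid, carton1_mid, carton2_mid, jar_mid, spray_can_mid, tape_roll_mid's own z axis and vertical below 0.15 rad and horizontal distance between each of coupling1_mid, coupling2_mid, carton1_mid and bin_floor_a below 0.145 m and distance of each of carton2_mid, jar_mid, spray_can_mid, tape_roll_mid, screwdriver from where it was at the start of the episode below 0.02 m); the robot touches nothing.
It fails at once if the bin is lifted in its rails (height (world z) of tab_a above 0.0965 m).
It fails at once if the tab or the plunger is clamped or forced (over 80 N between the fingers and the tab, or 60 N on the plunger) (contact force between the fingers and push_tab_a above 80 N or contact force between the fingers and plunger_a above 60 N).
It fails at once if stock is lifted or tipped over (height (world z) of any of coupling1_mid, coupling2_mid above 0.065 m or height (world z) of carton1_mid above 0.072 m or height (world z) of carton2_mid above 0.07 m or height (world z) of jar_mid above 0.085 m or angle between any of coupling1_mid, coupling2_mid, carton1_mid, carton2_mid, jar_mid, spray_can_mid, tape_roll_mid's own z axis and vertical above 0.6 rad).
It fails at once if another bin is opened or lifted (value of joint any of bin_b, bin_c above 0.01 m or height (world z) of any of bin_floor_b, bin_floor_c above 0.032 m).
It fails at once if things that should be left alone are moved (distance of any of carton2_mid, jar_mid, spray_can_mid, tape_roll_mid, screwdriver from where it was at the start of the episode above 0.04 m).
It also fails if it takes over 35 s, if anything falls off the work surface, if the arm or the gripper's body presses on something with over 40 N, if the wrist force passes 120 N, or if a joint passes its speed limit or range.

## Working session

There is one attempt and no reset: what is moved stays moved. The work goes in short steps, Python scripts to look and compute and a tool call to move; the robot and the scene stay as the last step left them, time stands still between calls to the robot, and variables do not carry over. Pictures are saved under pics/ and viewed, about 8 in all and at most 12, crops included, and the job is handed in when it is done.

Besides the shell and the picture viewer there is one more tool, called after "Call:" in YAML: its name, and indented under it one key for each argument. apply_moves: Moves the arm, as the interface text tells. Its arguments: {"type":"object","properties":{"increments":{"type":"array"}},"required":["increments"]}

```bash
mkdir -p pics; cat > h.py <<'E'
import numpy as np,cv2
from cell import status,imaging,env
def cap(n,name):
    c=imaging.read_camera(n); cv2.imwrite(f'pics/{name}.png',c['pixels'][:,:,::-1])
    np.savez(f'pics/{name}.npz',**{k:np.array(v) for k,v in c.items()}); return c
def load(name): return dict(np.load(f'pics/{name}.npz'))
def K(c):
    f=c['pixels'].shape[0]/2/np.tan(np.radians(float(c['fovy']))/2); return f
def ray(c,u,v,z):
    f=K(c);R=c['R'];t=c['t'];o=-R.T@t;d=R.T@np.array([(u-c['cx'])/f,(v-c['cy'])/f,1.]);return o+d*(z-o[2])/d[2]
def proj(c,X):
    p=c['R']@np.array(X,float)+c['t'];return K(c)*p[:2]/p[2]+np.array([c['cx'],c['cy']])
E
python3 - <<'E'
from h import *
a=cap('scene','s0');b=cap('top','t0')
print({k:a[k] for k in a if k!='pixels'},{k:b[k] for k in b if k!='pixels'})
print(status.state())
E
```

```text
{'fovy': 46.093430744092124, 'cx': 322.8075450322154, 'cy': 242.2581388096905, 'R': array([[ 0.0967927 ,  0.99522386, -0.01267432],
       [ 0.71731595, -0.07858073, -0.6923026 ],
       [-0.68999203,  0.05791835, -0.72149599]]), 't': array([ -44.4507934 , -255.17281916, 1733.59548925])} {'fovy': 47.66386759632552, 'cx': 314.0883398114299, 'cy': 239.61364343784118, 'R': array([[-0.00531595, -0.99996486, -0.00648237],
       [-0.98444699,  0.00637158, -0.17556628],
       [ 0.17560141,  0.00544824, -0.98444627]]), 't': array([  11.83585561,  473.43765392, 1241.93202486])}
{'t': 0.1, 'joints': array([-1.32960125e+00,  4.91508853e-01,  1.55938053e+00, -1.11177006e-05,
        1.09170865e+00, -1.05580686e-01]), 'qvel': array([ 0.00211371, -0.00138023, -0.00196265,  0.00050022, -0.00053431,
       -0.00073425]), 'tau': array([ 3.65959066e-03, -6.13626122e+01, -2.58605272e+01,  6.94406661e-02,
        4.70233639e-02, -4.18667844e-05]), 'eef_pos': array([ 212.39874417, -587.58742157,  225.11698136]), 'tcp_rot': array([3.04581977, 1.5697909 , 1.82180433]), 'ft_force': array([-0.4243744 , -0.12471885,  0.04995404]), 'moment': array([-0.05571661, -0.00534158, -0.0392692 ]), 'opening': 0.9973791680468386}
```

View pics/t0.png

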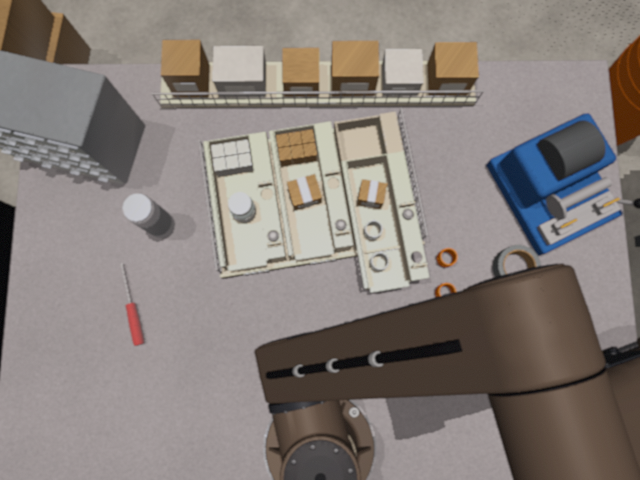

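View pics/s0.png

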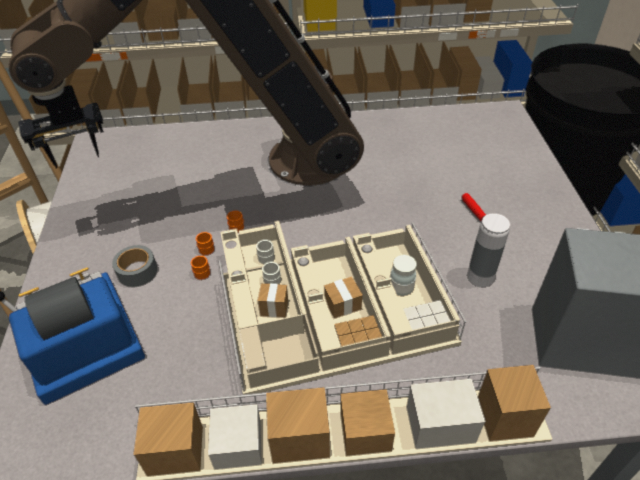

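The pulled-out bin is the right-hand one (top view: it stands out to row 290, the other two end at about row 270). Its flange has round marks at (408,213) and (417,257). The plunger should be the farther one, (408,213). The orange rings at (447,257) and (445,290) are look-alikes. I'll confirm with one enlarged crop.

```bash
python3 - <<'E'
from h import *
a=load('t0')['pixels'][185:280,360:440,::-1]; b=load('s0')['pixels'][220:315,205:305,::-1]
cv2.imwrite('pics/c0.png',np.hstack([cv2.resize(a,(400,475),interpolation=2),cv2.resize(b,(400,475)[:2] if 0 else (400,475),interpolation=2)]))
t=load('t0')
for u,v in [(408,213),(417,257),(342,225),(274,236)]: print(ray(t,u,v,95))
# slide direction from the bin's edges
for u,v in [(388,120),(428,276),(399,113),(427,270)]: print('e',ray(t,u,v,90))
E
```

```text
[ 524.30875329 -205.78973164   95.        ]
[ 422.83251218 -222.3878798    95.        ]
[497.37382294 -54.89250878  95.        ]
[472.94311925  99.6093614   95.        ]
e [ 750.98466192 -167.4531477    90.        ]
e [ 380.36269709 -246.30038468   90.        ]
e [ 768.30615982 -193.99998414   90.        ]
e [ 393.90947906 -244.62542842   90.        ]
```

View pics/c0.png

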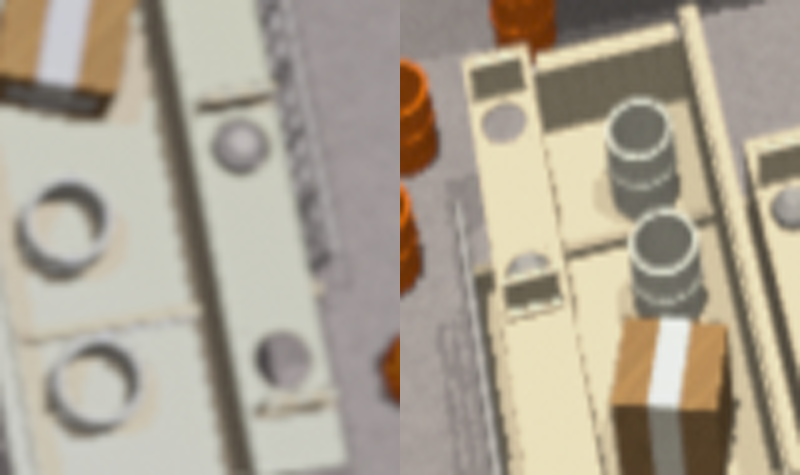

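Plunger a is at top pixel (408,214), with its tab just beyond it at (407,206). The free hole is at (417,257), so the bin is identified. Next I work out the approach, with the fingers shut and the tool's y axis along the slide.

```bash
cat >> h.py <<'E'
from scipy.spatial.transform import Rotation as Ro
def go(target,yaw=None):
    s=status.state();R=Ro.from_euler('xyz',s['tcp_rot']).as_matrix()
    print('pos',s['eef_pos'].round(2),'t',s['t'],'F',s['ft_force'].round(1),'open',round(s['opening'],2))
    print('tool axes (cols)\n',R.round(3))
    print('shift tool',(R.T@(np.array(target)-s['eef_pos'])).round(1))
    if yaw is not None:
        for sg in (1,-1):
            d=sg*np.array([np.cos(yaw),np.sin(yaw),0]);b=R.T@d
            print('turn for y=%+d slide'%sg,np.degrees(np.arctan2(b[2],b[1])).round(2),'deg')
E
python3 - <<'E'
from h import *
t=load('t0')
print(ray(t,408,214.4,97),ray(t,416.8,257,90),ray(t,406.6,205.6,90))
go([480,-213,225],.165)
E
```

```text
[ 520.58765889 -205.33007979   97.        ] [ 423.5570832  -222.86378493   90.        ] [ 542.87894114 -204.05746874   90.        ]
pos [ 212.4  -587.59  225.12] t 0.1 F [-0.4 -0.1  0. ] open 1.0
tool axes (cols)
 [[-0.     0.94   0.34 ]
 [ 0.001  0.34  -0.94 ]
 [-1.     0.    -0.001]]
shift tool [   0.4  379.  -261.3]
turn for y=+1 slide 10.42 deg
turn for y=-1 slide -169.58 deg
```

Call:
apply_moves:
  increments:
    - [1,0,38,-26,0]
    - [1,0,38,-26,0]
    - [1,0,38,-26,0]
    - [1,0,38,-26,0]
    - [1,0,38,-26,0]
    - [1,0,38,-26,0]
    - [1,0,38,-26,0]
    - [1,0,38,-26,0]
    - [1,0,38,-26,0]
    - [1,0,38,-26,0]

```text
t: 1.1
eef_pos: [482.2, -212.4, 225.6]
tcp_rot: [-1.828, 1.571, -3.052]
ft_force: [-0.2, -0.9, 0.5]
opening: 0.218
```

Call:
apply_moves:
  increments:
    - [1,0,0,0,5.2]
    - [1,0,0,0,5.2]
    - [1,0,0,0,0]
    - [1,0,0,0,0]

```text
t: 1.5
eef_pos: [481.3, -214.2, 225.5]
tcp_rot: [-2.04, 1.57, 2.84]
ft_force: [-0.0, -0.2, -0.4]
opening: 0.002
```

```bash
python3 - <<'E'
from h import *
c=cap('wrist','w1');go([520.6,-205.3,150],.165)
print(c['R'],c['t'],proj(c,[520.6,-205.3,97]))
E
```

```text
pos [ 481.29 -214.29  225.5 ] t 1.55 F [ 0.2 -0.7  0.3] open 0.01
tool axes (cols)
 [[-0.     0.986  0.166]
 [ 0.     0.166 -0.986]
 [-1.    -0.    -0.   ]]
shift tool [75.5 40.3 -2.3]
turn for y=+1 slide 0.13 deg
turn for y=-1 slide -179.87 deg
[[ 1.66382358e-01 -9.86061177e-01  5.16153649e-04]
 [-9.49443980e-01 -1.60062413e-01  2.70066941e-01]
 [-2.66219909e-01 -4.54244333e-02 -9.62841410e-01]] [-291.1553684   392.97087809  510.21891965] [313.54778042 178.93384891]
```

View pics/w1.png

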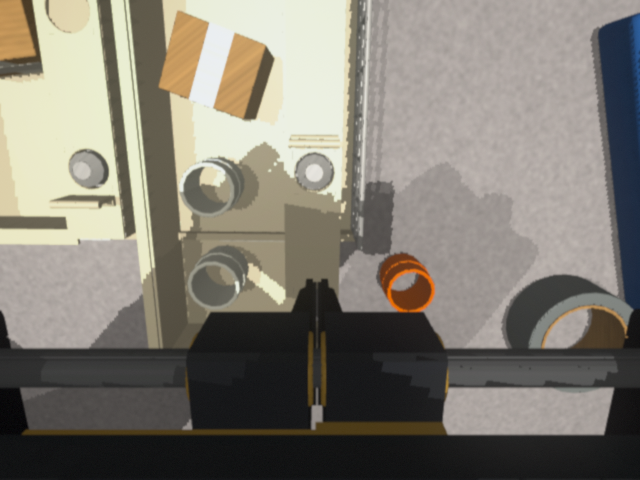

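The wrist view shows the plunger's bright flat at (315,171), with the tab just beyond it at (314,140). The slide runs straight up the picture, and the closed fingertips are at (317,285).

```bash
python3 - <<'E'
from h import *
c=load('w1');g=cv2.cvtColor(c['pixels'],cv2.COLOR_RGB2GRAY)
m=(g[150:195,290:340]>205).astype(np.uint8)
n,l,s,ce=cv2.connectedComponentsWithStats(m)
for i in range(1,n):
    if s[i,4]>20: print(s[i],ce[i]+[290,150],ray(c,*(ce[i]+[290,150]),99))
p=ray(c,315,172,99);print(p, 'tab foot',ray(c,314,147,90),'tab top',ray(c,314,137,114))
# fence line / flange edge angle
print(ray(c,339,235,90),ray(c,347,150,90))
go([p[0],p[1],120])
cv2.imwrite('pics/c1.png',cv2.resize(c['pixels'][110:210,260:380,::-1],None,fx=6,fy=6,interpolation=cv2.INTER_CUBIC))
E
```

```text
[  0   0  50  45 714] [320.25770308 166.61484594] [ 529.72540294 -208.34972924   99.        ]
[ 16  14  17  17 227] [313.90748899 172.30396476] [ 525.28247472 -204.77728579   99.        ]
[ 525.60490593 -205.46823256   99.        ] tab foot [ 541.20935359 -202.13125211   90.        ] tab top [ 548.53393755 -201.03692109  114.        ]
[ 482.9126196  -230.18128115   90.        ] [ 542.98578641 -224.72035788   90.        ]
pos [ 481.29 -214.29  225.5 ] t 1.55 F [ 0.2 -0.7  0.3] open 0.01
tool axes (cols)
 [[-0.     0.986  0.166]
 [ 0.     0.166 -0.986]
 [-1.    -0.    -0.   ]]
shift tool [105.5  45.2  -1.3]
```

View pics/c1.png

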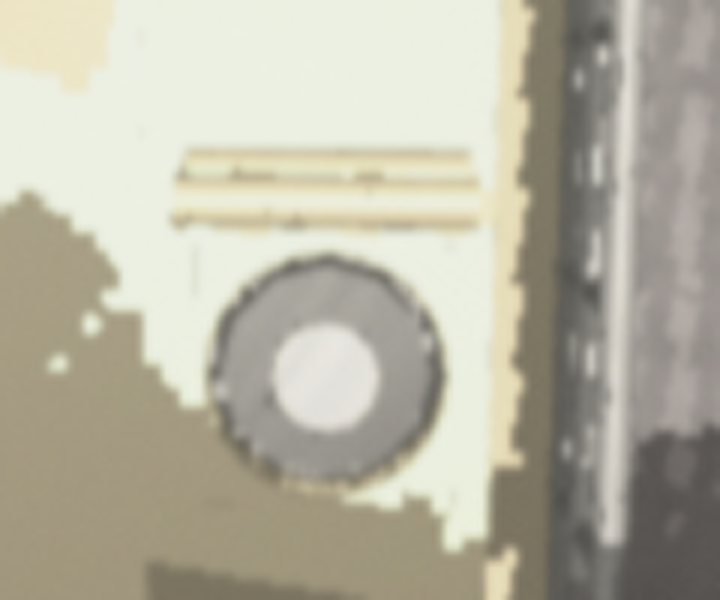

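Plunger top is at (525,-205,99), the tab's face 17 mm beyond it, and the tool's yaw is already right. I'll move over it and stop 10 mm above.

Call:
apply_moves:
  increments:
    - [1,0,22,-1,0]
    - [1,0,22,-1,0]
    - [1,30,0,0,0]
    - [1,30,0,0,0]
    - [1,30,0,0,0]
    - [1,15,0,0,0]
    - [1,0,0,0,0]
    - [1,0,0,0,0]

```text
t: 2.35
eef_pos: [524.6, -205.3, 121.0]
tcp_rot: [0.537, 1.571, -0.868]
ft_force: [0.8, 0.1, 0.3]
opening: 0.004
```

```bash
python3 - <<'E'
from h import *
c=cap('wrist','w2');go([525.0,-204.8,120],.165)
cv2.imwrite('pics/c2.png',cv2.resize(c['pixels'][150:350,220:420,::-1],None,fx=2.5,fy=2.5,interpolation=cv2.INTER_CUBIC))
E
```

```text
pos [ 524.86 -205.36  121.51] t 2.4 F [-0.1  0.3  0.2] open 0.0
tool axes (cols)
 [[ 0.001  0.986  0.165]
 [-0.001  0.165 -0.986]
 [-1.     0.001  0.001]]
shift tool [ 1.5  0.2 -0.5]
turn for y=+1 slide 0.04 deg
turn for y=-1 slide -179.96 deg
```

View pics/c2.png

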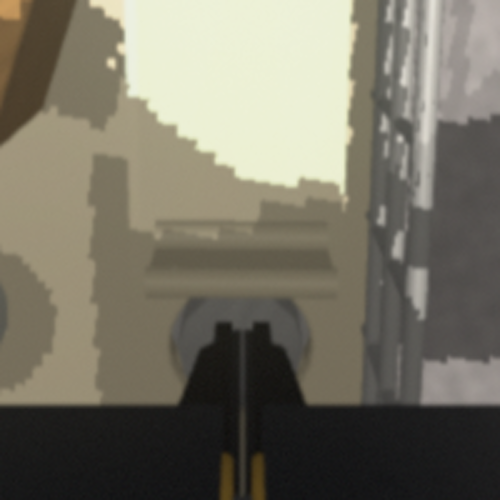

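The shut tips are centred over the plunger (both at crop column 241), with the tab in front of them. Pressing now.

Call:
apply_moves:
  increments:
    - [1,6,0,0,0]
    - [1,3,0,0,0]
    - [1,2,0,0,0]
    - [1,2,0,0,0]
    - [1,2,0,0,0]
    - [1,2,0,0,0]
    - [1,1.5,0,0,0]
    - [1,0,0,0,0]
    - [1,0,0,0,0]
    - [1,0,0,0,0]

```text
t: 3.4
eef_pos: [524.6, -205.0, 102.3]
tcp_rot: [0.663, 1.571, -0.743]
ft_force: [-1.0, 0.5, 6.1]
opening: 0.004
```

6.1 N on the tool, with the tips at z ≈ 91: the plunger is nearly level. Now a slow push up to and over it.

Call:
apply_moves:
  increments:
    - [1,0.7,0,0,0]
    - [1,0,0,0,0]
    - [1,0,2,0,0]
    - [1,0,2,0,0]
    - [1,0,2,0,0]
    - [1,0,2,0,0]
    - [1,0,2,0,0]
    - [1,0,2,0,0]
    - [1,0,0,0,0]

```text
t: 4.3
eef_pos: [535.9, -203.0, 101.4]
tcp_rot: [-1.73, 1.569, -3.135]
ft_force: [-5.3, -1.0, 5.9]
opening: 0.004
```

Call:
apply_moves:
  increments:
    - [1,0,2,0,0]
    - [1,0,2,0,0]
    - [1,0,2,0,0]
    - [1,0,2,0,0]
    - [1,0,2,0,0]
    - [1,0,0,0,0]

```text
t: 4.9
eef_pos: [546.6, -201.3, 101.2]
tcp_rot: [1.084, 1.57, -0.322]
ft_force: [0.1, 0.2, 0.3]
opening: 0.008
```

Call:
apply_moves:
  increments:
    - [1,0,4,0,0]
    - [1,0,4,0,0]
    - [1,0,4,0,0]
    - [1,0,4,0,0]
    - [1,0,4,0,0]

```text
t: 5.4
eef_pos: [565.5, -198.1, 101.2]
tcp_rot: [-1.692, 1.569, -3.097]
ft_force: [-6.2, -3.8, 2.5]
opening: 0.004
```

```bash
python3 - <<'E'
from h import *
c=cap('wrist','w3');go([525.0,-204.8,102],.165)
cv2.imwrite('pics/w3s.png',c['pixels'][:,:,::-1])
E
```

```text
pos [ 566.14 -198.    101.18] t 5.45 F [-2.7 -2.9  0.2] open 0.0
tool axes (cols)
 [[-0.001  0.986  0.165]
 [-0.     0.165 -0.986]
 [-1.    -0.001 -0.   ]]
shift tool [ -0.8 -41.7  -0.1]
turn for y=+1 slide 0.03 deg
turn for y=-1 slide -179.97 deg
```

View pics/w3s.png

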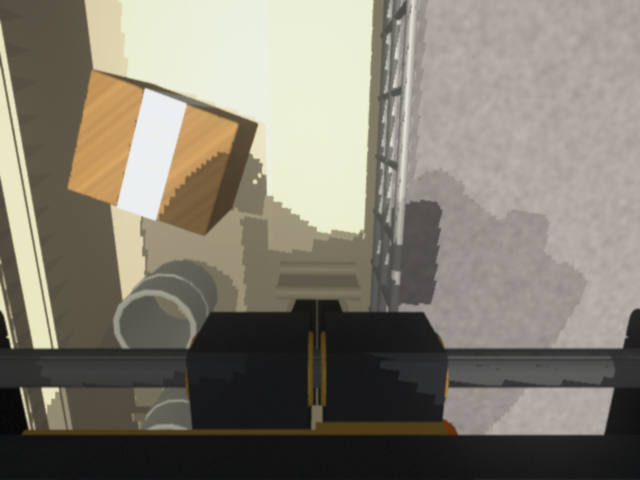

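The tips are against the tab at (318,295) and the stock is upright. The bin has moved about 33 mm, so about 66 mm remains.

Call:
apply_moves:
  increments:
    - [1,0,5,0,0]
    - [1,0,5,0,0]
    - [1,0,5,0,0]
    - [1,0,5,0,0]
    - [1,0,5,0,0]
    - [1,0,5,0,0]
    - [1,0,5,0,0]
    - [1,0,5,0,0]
    - [1,0,5,0,0]
    - [1,0,5,0,0]

```text
t: 6.45
eef_pos: [614.8, -190.2, 101.1]
tcp_rot: [-1.477, 1.569, -2.882]
ft_force: [-5.8, -4.3, 2.2]
opening: 0.003
```

Call:
apply_moves:
  increments:
    - [1,0,3,0,0]
    - [1,0,3,0,0]
    - [1,0,2,0,0]
    - [1,0,2,0,0]
    - [1,0,2,0,0]
    - [1,0,1,0,0]
    - [1,0,1,0,0]
    - [1,0,0,0,0]

```text
t: 7.25
eef_pos: [629.2, -187.3, 101.4]
tcp_rot: [2.932, 1.571, 1.526]
ft_force: [-0.1, -0.2, -1.0]
opening: 0.004
```

Call:
apply_moves:
  increments:
    - [1,0,1,0,0]
    - [1,0,1,0,0]
    - [1,0,0,0,0]

```text
t: 7.55
eef_pos: [629.5, -187.3, 101.3]
tcp_rot: [-1.834, 1.567, 3.044]
ft_force: [-11.0, -1.9, 2.8]
opening: 0.009
```

```bash
python3 - <<'E'
from h import *
c=cap('wrist','w4');d=cap('scene','s4');go([525.0,-204.8,102],.165)
a=cv2.resize(d['pixels'][220:390,210:330,::-1],(400,567),interpolation=2);b=cv2.resize(c['pixels'][:,:,::-1],(400,300))
o=np.zeros((567,800,3),np.uint8);o[:,:400]=a;o[:300,400:]=b;cv2.imwrite('pics/c4.png',o)
E
```

```text
pos [ 629.45 -187.25  101.36] t 7.65 F [-10.4  -2.4   4. ] open 0.01
tool axes (cols)
 [[-0.004  0.986  0.165]
 [ 0.     0.165 -0.986]
 [-1.    -0.004 -0.001]]
shift tool [-3.000e-01 -1.059e+02  1.000e-01]
turn for y=+1 slide 0.02 deg
turn for y=-1 slide -179.98 deg
```

View pics/c4.png

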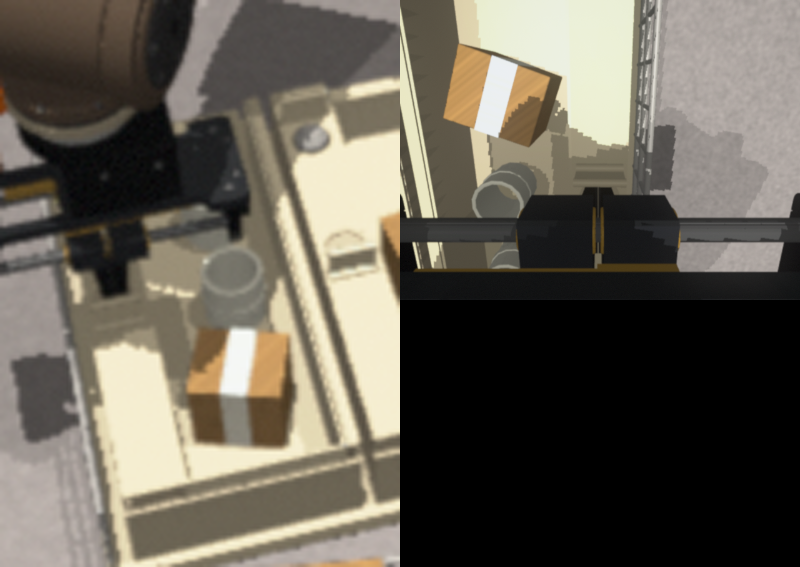

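The bin has stopped dead at 10–11 N after about 98–99 mm of its own travel, which is the back stop. I back off the tab, go up, and draw back to look.

Call:
apply_moves:
  increments:
    - [1,0,-3,0,0]
    - [1,-1,-3,0,0]
    - [1,-10,-2,0,0]
    - [1,-30,0,0,0]
    - [1,-40,0,0,0]
    - [1,-40,0,0,0]
    - [1,0,-35,30,0]
    - [1,0,-35,30,0]
    - [1,0,-35,30,0]
    - [1,0,0,30,0]

```text
t: 8.65
eef_pos: [536.6, -325.6, 224.1]
tcp_rot: [0.362, 1.57, -1.045]
ft_force: [0.4, 0.4, 0.2]
opening: 0.003
```

Call:
apply_moves:
  increments:
    - [1,0,0,40,0]
    - [1,0,0,40,0]
    - [1,0,0,40,0]
    - [1,0,0,40,0]
    - [1,0,0,40,0]
    - [1,0,0,0,0]

```text
t: 9.25
eef_pos: [571.6, -525.5, 222.0]
tcp_rot: [0.223, 1.57, -1.185]
ft_force: [0.9, -0.8, -0.8]
opening: 0.002
```

```bash
python3 - <<'E'
from h import *
c=cap('top','t5');d=cap('scene','s5');go([525.0,-204.8,102],.165)
a=cv2.resize(c['pixels'][100:300,190:440,::-1],(400,320),interpolation=2);b=cv2.resize(d['pixels'][200:400,200:450,::-1],(400,320),interpolation=2)
e=cv2.resize(d['pixels'][225:285,215:295,::-1],(360,270),interpolation=2)
o=np.zeros((590,800,3),np.uint8);o[:320,:400]=a;o[:320,400:]=b;o[320:,:360]=e
o[320:,400:760]=cv2.resize(c['pixels'][180:270,350:440,::-1],(360,270),interpolation=2);cv2.imwrite('pics/c5.png',o)
E
```

```text
pos [ 571.99 -521.81  222.41] t 9.35 F [-0.2  0.3 -0.7] open 0.01
tool axes (cols)
 [[ 0.     0.987  0.164]
 [ 0.     0.164 -0.987]
 [-1.     0.    -0.   ]]
shift tool [ 120.5    5.5 -320.4]
turn for y=+1 slide -0.04 deg
turn for y=-1 slide 179.96 deg
```

View pics/c5.png

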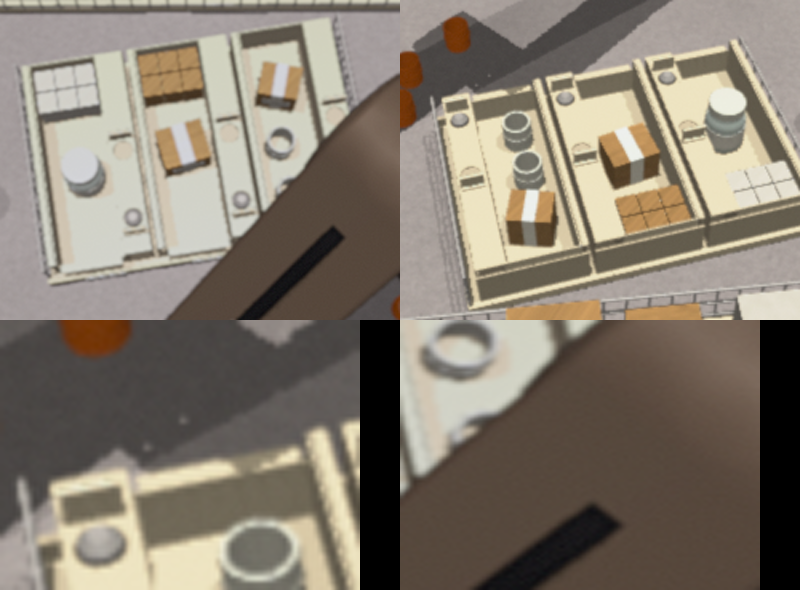

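The scene view shows all three bins flush. The task bin's plunger stands up in its front hole at crop (459,118), just like those at (566,98) and (667,77). The stock is upright and the hand is clear, so I'm handing in.

```bash
python3 -c "
from cell import env
print(env.job_done())"
```

```text
the job is handed in; nothing more can be done
None
```

The bin is home, with its plunger up again in the front hole, and I handed the job in at about 9.4 s of robot time. No verdict was reported.

- **What I did:** With the fingers shut, I pressed the right-hand bin's plunger nearly level; the tool read about 6 N. I then pushed the tab in until the bin stopped dead against the back stop, at about 11 N. The hand then backed off, lifted and moved well clear to the right.
- **Last checks:** The final scene picture shows the three bins flush and the task bin's plunger standing up like the other two. The couplings and carton are upright in the bin, and the force on the tool was under 1 N.
- **Not checked:**
  - I judged the final bin travel (about 98–99 mm by the tool's path) and the plunger height by eye and by the stop force, since neither is reported.
  - In the last top view the arm hid part of the task bin, so the scene camera alone confirmed it.
  - I did not look again at the spray can, tape roll and screwdriver, but the hand never went near them at their height.

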